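# Unplug a charged battery pack and put it away in the rack

## Task

Pull the square battery pack straight out of its sprung socket in the white charger, set it down flat and upright on the bench and let go of it. Then take it again by its plug end and its back end, so that its sides are clear for the dividers, and lower it (do not drop it) into the empty bay of the aluminium rack, the one with the rubber mat, so that it stands flat and upright on the mat, lies lengthwise in the bay, either way round, with neither its plug nor its back sticking out of the bay, and is let go. Leave the round plug in the charger, the two packs already in the rack and the jar as they are.

Things in the scene. Friction and masses are not known exactly. Their poses are not given: they have to be found in the camera images.
- pack: The battery pack to move: black plastic block 46 (x) by 56 (y) by 40 mm high, 0.1 to 0.2 kg. Origin: centre of the block's underside; z up. A grey plug sticks out of its +x end; the end face above the plug (20 to 40 mm up) is free. At the start the plug is fully in a socket of the charger, +x into the charger, the underside 25 mm above the bench.
- pack_plug (a point): Tip of the pack's plug, at x = 49, z = 13 mm in the pack's frame. The plug is 26 mm long, 28 mm wide, 6 to 20 mm above the pack's underside. A sprung ball in the socket holds it by a groove and gives way at about 10 to 18 N of straight pull along the pack's -x; it is clear of the socket after 26 mm.
- charger: White charger block, fixed to the bench, 70 (x) by 300 (y) by 90 mm high. Origin: centre of its underside. Its front face, at x = -35 mm, looks along its -x and has two sockets side by side at y = -70 and y = +70 mm; the battery pack is in one, the round plug in the other.
- round_plug: Bystander: round black plug in the other socket of the charger, 40 mm in diameter, standing 42 mm out of the front face. Origin on its axis line, 23 mm in front of the charger's face and 13 mm below the axis; x points into the charger.
- rack: Aluminium rack, fixed, 120 (x) by 212 (y) by 45 mm high. Origin: centre of its underside. Floor 5 mm thick; four dividers 5 mm thick run along its x at y = -103.5, -34.5, 34.5 and 103.5 mm up to 45 mm high, leaving three bays 64 mm wide (centres y = -69, 0, 69 mm), open at both x ends. Any of them may be the empty one.
- bay_mat: Black rubber mat 110 (x) by 60 (y) by 2 mm lying on the floor of the empty bay, fixed. Origin: centre of its underside, 5 mm above the bench, midway along the bay; x runs along the bay. The pack stands on the mat's top, 7 mm above the bench.
- stored_a: Bystander: a pack of the same shape as the battery pack, standing loose in another bay of the rack. Origin: centre of the block's underside.
- stored_b: Bystander: a second such pack in the remaining bay of the rack. Origin: centre of the block's underside.
- jar: Bystander: closed amber glass jar 48 mm in diameter, 85 mm high, loose on the bench. Origin: centre of its underside.

How it is judged (in metres and radians):
On the way, in this order (a step that is already met when the one before it is completed fails the run):
1. The pack is pulled out of the charger: its plug is clear of the socket (x of pack in the frame of charger below -0.09 m), for 0.1 s.
2. The pack is set down flat and upright on the bench and let go (x of pack in the frame of charger below -0.09 m and height (world z) of pack below 0.004 m and angle between pack's own z axis and vertical below 0.1 rad and linear speed of pack below 0.02 m/s and contact force between the fingers and pack below 0.05 N), for 0.2 s.
At the end, for the whole second after the job is handed in: The pack is at rest, upright and flat (0.1 rad) on the rubber mat (underside within 3 mm), lengthwise in that bay (0.2 rad, either way round); its block centre is within 7 mm of the bay middle across it and 38 mm along it, its plug tip within 62 mm along it: no end sticks out (x of pack in the frame of bay_mat between -0.038 and 0.038 m and x of pack_plug in the frame of bay_mat between -0.062 and 0.062 m and y of pack in the frame of bay_mat between -0.007 and 0.007 m and z of pack in the frame of bay_mat between 0 and 0.005 m and angle between pack's own z axis and vertical below 0.1 rad and angle between the x axis of pack and the x axis of bay_mat, either way round below 0.2 rad and linear speed of pack below 0.02 m/s); the robot touches nothing.
It fails at once if The round plug is moved by more than 8 mm (distance of round_plug from where it was at the start of the episode above 0.008 m).
It fails at once if A stored pack is moved by more than 15 mm (distance of any of stored_a, stored_b from where it was at the start of the episode above 0.015 m).
It fails at once if The jar is moved by more than 25 mm or tipped by more than 0.4 rad (distance of jar from where it was at the start of the episode above 0.025 m or angle between jar's own z axis and vertical above 0.4 rad).
It fails at once if The pack is dropped into the bay: it moves faster than 0.4 m/s between the dividers (underside less than 33 mm above the mat) (horizontal distance between pack and bay_mat below 0.03 m and z of pack in the frame of bay_mat below 0.035 m and linear speed of pack above 0.4 m/s).
It also fails if it takes over 48 s, if anything falls off the work surface, if the arm or the gripper's body presses on something with over 40 N, if the wrist force passes 120 N, or if a joint passes its speed limit or range.

## Robot

A 6-joint arm with a two-finger parallel gripper is mounted at the origin on the work surface. World frame = base frame: x ahead of the robot, y to its left, z up, the work surface at z = 0. Lengths are in m, angles in degrees, forces in N, time in s.
With the tool pointing down it reaches from about 0.4 to 0.825 m from the base axis. Payload 7 kg.
Tool frame: the origin (TCP) lies on the centre line of the jaws, within the pads' length; the fingertips stand 22 mm ahead of it and the grasp point (between the pads) lies 3 mm ahead of it; z points along the fingers, y is the line along which they close (so a half turn about z gives the same grasp; the last joint's range is limited). The gripper opens to 88 mm and grips with 3 to 60 N. Pads are 19 mm wide; open, the fingers measure 130 mm over their backs; the gripper's body (78 mm by 193 mm) begins 47 mm behind the grasp point.
Start: joints at [90.762, 20.546, 0.682, 0, -70.136, -16.507], TCP at [0.183, 0.65, 0.249] pointing down, gripper open.
Joint ranges: [-176.03, 176.03], [-82.01, 121.73], [-58.28, 71.71], [-173.87, 95.51], [-174.79, -0.11], [-173.66, 173.66]. Speed limits (degrees/s): [136.94, 136.94, 172.46, 180, 180, 180].

## Interface

Orientations are given as [roll, pitch, yaw] about the fixed x, y, z axes, in that order (R = Rz(yaw) Ry(pitch) Rx(roll)).
In Python, from plant import get_state, cams, r gives the robot as it stands.
- The arm moves only by the tool apply_moves, never from a script. Its argument "targets" is a list of rows, each an object with "dp": the shift along the world's x, y, z in m, a list of three; "yaw": the turn about the world's z in degrees. In form: [{"dp": [x, y, z], "yaw": yaw}, ...]. A call has 1 to 20 rows; each row is the pose to reach, as a shift and turn from the pose commanded when the call began; what a row does not reach only later rows make up. A row lasts 1/12 s, in which the tool goes at most 41.7 mm and 7.16 degrees, less where a joint would pass 70% of its speed; a pose out of reach is approached as far as the arm can. A call with a gripper value outside its range is refused whole. "grip" is the gripper command: -1 is fully open, 1 is shut, values between are in proportion, set as the call begins (left out, the last holds). The fingers move at their own pace and stop on an object; "squeeze" is the grip in N (left out, the last holds). Time passes only in rows, so rows that repeat a pose let the fingers close. It gives the time, the measured TCP pose, the force, the opening and the grip force at its end, in the units of the state.
- get_state(): the state, without advancing time (a new reading comes with each control period).
- cams.capture(name): name is "scene" or "top" or "wrist"; returns a dict with "image" (420x560x3 uint8, red, green, blue), "range_z" (420x560 float32, m along the optical axis (not along the pixel's ray), 0 where there is no reading), "fx", "fy", "cx", "cy" (pixels), "R" (3x3) and "t" (3): a world point X has camera coordinates R X + t; the wrist camera has in their place "T_tool_cam" (4x4, takes a point from camera to tool coordinates, whose origin is the TCP and whose axes are the flange's). Camera axes: x right, y down, z forward; pixel columns grow to the right and rows downward; lengths in m; the calibration is good to about 2 mm. The wrist camera is an equidistant fisheye: a pixel r from the principal point sees the ray r / f radians off the axis. A picture is of the moment at which its call begins: read the wrist's pose just before it.
- r.close_job(): hands the job in; it is judged then, once.
The state is a dict: "time_s": time; "joints": joint angles; "qd": joint speeds; "joint_torque": joint torques, N m; "tcp_pos": TCP position; "eef_rot": TCP orientation; "contact_force": force on the tool from outside, world axes, zero at the start; "moment": the same for the moment, N m; "gripper_width": finger opening in m; "gripper_force": force on a finger pad.
Only numpy, scipy, OpenCV 4.12 (cv2) and the standard library are available. Lean on these libraries where they do the work, as an engineer would, in place of code of your own. Each camera call takes 0.05 s, during which the arm holds its last target. There are 200 camera calls.

## Working session

There is one attempt and no reset: what is moved stays moved. The work goes in short steps, Python scripts to look and compute and a tool call to move; the robot and the scene stay as the last step left them, time stands still between calls to the robot, and variables do not carry over. Pictures are saved under pics/ and viewed, at most 10 in all, crops included, and the job is handed in when it is done.

Besides the shell and the picture viewer there is one more tool, called after "Emit:" by a JSON object that holds its "op" and its "data". apply_moves: Moves the arm, as the interface text tells. Its arguments: {"type":"object","properties":{"targets":{"type":"array","items":{"type":"object","properties":{"dp":{"type":"array","items":{"type":"number"}},"yaw":{"type":"number"}}}},"grip":{"type":"number"},"squeeze":{"type":"number"}},"required":["targets"]}

```bash
mkdir -p pics; ls; python3 - <<'E'
from plant import get_state,cams,r
import cv2,numpy as np,pickle
s=get_state();print({k:np.round(v,3).tolist() for k,v in s.items()})
d={}
for n in("scene","top"):
    c=cams.capture(n);d[n]=c
    cv2.imwrite(f"pics/{n}0.png",c["image"][:,:,::-1]);print(n,c["fx"],c["cx"],c["cy"],c["R"],c["t"])
pickle.dump(d,open("d0.pkl","wb"))
E
```

```text
pics
{'time_s': 0.0, 'joints': [90.762, 20.593, 0.636, -0.021, -70.134, -16.508], 'qd': [0.004, -0.0, 0.025, -0.044, -0.041, 0.038], 'joint_torque': [0.001, -58.272, 29.305, 6.997, 0.007, -0.0], 'tcp_pos': [0.183, 0.649, 0.248], 'eef_rot': [179.907, -0.007, -15.753], 'contact_force': [0.134, 0.041, -0.457], 'moment': [-0.04, -0.049, -0.013], 'gripper_force': 0.0, 'gripper_width': 0.088}
scene 523.4956673108156 274.6314963996753 201.7729226125964 [[-0.67004483  0.74226259  0.00928318]
 [ 0.61491055  0.56200214 -0.55320757]
 [-0.41584245 -0.36496554 -0.83299172]] [ 0.38278251 -0.35860362  1.4161939 ]
top 499.0059054795875 281.1624275696832 214.7246018798309 [[ 0.00609253 -0.9999098   0.01196969]
 [-0.98539377 -0.00804033 -0.17010134]
 [ 0.17018223 -0.01075851 -0.98535388]] [0.00711405 0.59234792 0.94957754]
```

View pics/top0.png

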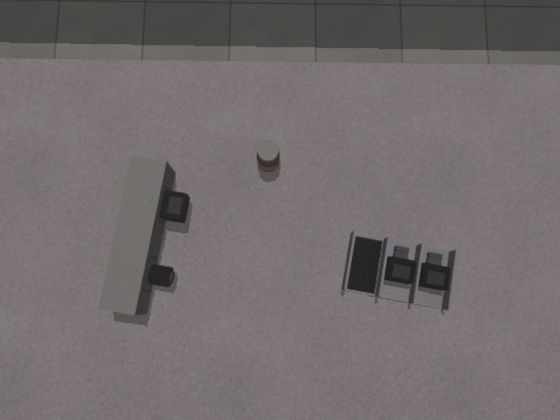

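View pics/scene0.png

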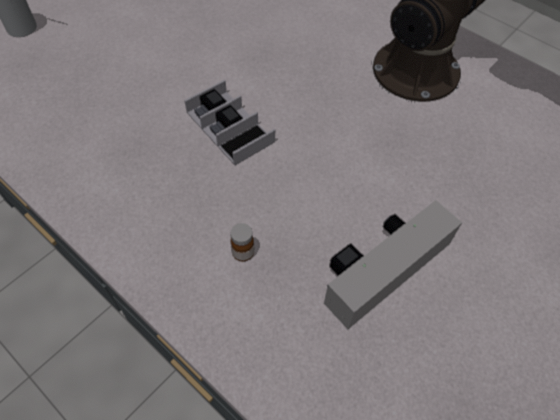

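The top view shows the charger at the left, with the pack at about (176,207) and the round plug at (161,276). The jar is at (268,157). The rack is at the right, with the empty matted bay at (365,265) and the stored packs at (400,270) and (435,276). The scene view agrees.

```bash
cat > h.py <<'E'
import numpy as np,cv2
def pts(c):
    v,u=np.mgrid[0:420,0:560]; z=c["range_z"]
    P=np.stack([(u-c["cx"])/c["fx"]*z,(v-c["cy"])/c["fy"]*z,z],-1)
    return (P-c["t"])@c["R"]
def ray(c,uv,h):
    d=np.array([(uv[0]-c["cx"])/c["fx"],(uv[1]-c["cy"])/c["fy"],1])@c["R"]; o=-c["R"].T@c["t"]
    return o+d*(h-o[2])/d[2]
def rect(m,c,h):
    "min-area rectangles of the mask's blobs, cast on the plane z=h"
    m=cv2.morphologyEx(m.astype(np.uint8),cv2.MORPH_OPEN,np.ones((3,3)))
    for k in cv2.findContours(m,cv2.RETR_EXTERNAL,cv2.CHAIN_APPROX_NONE)[0]:
        if cv2.contourArea(k)<100: continue
        w=np.array([ray(c,q[0],h)[:2] for q in k])*1000
        r=cv2.minAreaRect(w.astype(np.float32)); print("  px",k.mean((0,1)).round(),"c",np.round(r[0],1),"size",np.round(r[1],1),"ang",round(r[2],1))
E
python3 - <<'E'
import pickle,numpy as np
from h import *
c=pickle.load(open("d0.pkl","rb"))["top"]
P=pts(c);Z=P[...,2];ok=c["range_z"]>0
print("bench z",np.median(Z[300:400,200:330]))
for n,a,b,h in(("charger",.08,.1,.09),("jar",.075,.095,.085),("mid(pack,plug .065?)",.05,.075,.065),("rack/stored",.037,.052,.046)):
    print(n);rect(ok&(Z>a)&(Z<b),c,h)
im=c["image"].max(-1)
print("dark on mat plane");rect((im<38)&(np.arange(420)[:,None]>180),c,.007)
print("dark on .065");rect((im<38)&(np.arange(420)[:,None]>180),c,.065)
E
```

```text
bench z -0.0009881453236950174
charger
  px [133. 235.] c [548.7 292.6] size [ 73.  299.7] ang 81.1
  px [268. 150.] c [714.6  38.5] size [40.9 39.4] ang 0.6
jar
  px [133. 235.] c [549.3 293.5] size [ 74.3 301.2] ang 81.2
  px [268. 150.] c [715.1  38.5] size [43.1 39.6] ang 0.6
mid(pack,plug .065?)
  px [150. 285.] c [440.  254.1] size [48.1 92.7] ang 80.8
  px [166. 209.] c [596.8 228.2] size [ 52.1 146.8] ang 81.2
rack/stored
  px [452. 282.] c [ 460.4 -327.3] size [  7.2 102.2] ang 79.5
  px [429. 269.] c [ 492.1 -293.3] size [65.6 82.9] ang 79.6
  px [392. 268.] c [ 485.8 -222.2] size [ 65.8 115.2] ang 79.6
dark on mat plane
dark on .065
```

```bash
python3 - <<'E'
import pickle,numpy as np
from h import *
c=pickle.load(open("d0.pkl","rb"))["top"]
im=c["image"].max(-1)
print(im[265,355:380:4],im[207,168:186:3],im[276,155:172:3])
for t in(45,60):
  m=np.zeros((420,560),bool); m[232:296,345:384]=im[232:296,345:384]<t
  print("mat",t);rect(m,c,.007)
  m[:]=0; m[180:300,168:195]=im[180:300,168:195]<t
  print("pack",t);rect(m,c,.065)
Z=pts(c)[...,2]
print("pack by depth");m=(Z>.055)&(Z<.072);m[:,:168]=0;m[:,195:]=0;rect(m,c,.065)
E
```

```text
[41 37 39 37 38 33 90] [53 58 58 58 57 36] [35 40 40 40 40 64]
mat 45
  px [364. 265.] c [ 497.3 -161.3] size [ 53.7 107.2] ang 79.5
pack 45
  px [178. 206.] c [604.6 218.7] size [41.9 59.4] ang 84.2
mat 60
  px [364. 265.] c [ 497.3 -161.2] size [ 54.8 108.2] ang 79.5
pack 60
  px [175. 204.] c [612.1 215.7] size [77.8 39.5] ang 2.6
pack by depth
  px [176. 204.] c [608.8 217.4] size [58.4 38.1] ang 0.5
```

Emit:
{"op": "apply_moves", "data": {"targets": [{"dp": [0.04,-0.04,0],"yaw": -7},{"dp": [0.08,-0.08,0],"yaw": -14},{"dp": [0.12,-0.12,0],"yaw": -21},{"dp": [0.15,-0.15,0],"yaw": -28},{"dp": [0.18,-0.18,0],"yaw": -35},{"dp": [0.21,-0.21,0],"yaw": -42},{"dp": [0.24,-0.24,0],"yaw": -49},{"dp": [0.27,-0.27,0],"yaw": -56},{"dp": [0.3,-0.3,0],"yaw": -63},{"dp": [0.33,-0.33,0],"yaw": -70},{"dp": [0.36,-0.36,0],"yaw": -77},{"dp": [0.39,-0.39,0],"yaw": -83},{"dp": [0.41,-0.42,0],"yaw": -83},{"dp": [0.424,-0.44,-0.02],"yaw": -83},{"dp": [0.424,-0.445,-0.04],"yaw": -83},{"dp": [0.424,-0.445,-0.04],"yaw": -83},{"dp": [0.424,-0.445,-0.04],"yaw": -83},{"dp": [0.424,-0.445,-0.04],"yaw": -83}]}}

```text
time_s: 1.6
tcp_pos: [0.6072, 0.2044, 0.2083]
eef_rot: [180.0, -0.0, -98.8]
contact_force: [-0.9, -0.1, 0.7]
gripper_width: 0.0876
gripper_force: 0.0
```

```bash
cat >> h.py <<'E'
from scipy.spatial.transform import Rotation as Ro
def wrist(name):
    from plant import get_state,cams
    s=get_state();c=cams.capture("wrist");T=np.eye(4);T[:3,:3]=Ro.from_euler("xyz",s["eef_rot"],degrees=True).as_matrix();T[:3,3]=s["tcp_pos"]
    c["M"]=T@c["T_tool_cam"];cv2.imwrite(f"pics/{name}.png",c["image"][:,:,::-1]);return c
def wray(c,h=None):
    "world points of every pixel: from range, or on plane z=h"
    v,u=np.mgrid[0:420,0:560];x=(u-c["cx"])/c["fx"];y=(v-c["cy"])/c["fy"];r=np.hypot(x,y)+1e-9
    d=np.stack([np.sin(r)*x/r,np.sin(r)*y/r,np.cos(r)],-1)
    d=d/np.maximum(d[...,2:],1e-3); M=c["M"]
    w=d@M[:3,:3].T; o=M[:3,3]
    k=c["range_z"][...,None] if h is None else (h-o[2])/w[...,2:]
    return o+k*w
def wrect(m,W,amin=200):
    m=cv2.morphologyEx(m.astype(np.uint8),cv2.MORPH_OPEN,np.ones((5,5)))
    for k in cv2.findContours(m,cv2.RETR_EXTERNAL,cv2.CHAIN_APPROX_NONE)[0]:
        if cv2.contourArea(k)<amin: continue
        w=W[k[:,0,1],k[:,0,0],:2]*1000; r=cv2.minAreaRect(w.astype(np.float32))
        print("  px",k.mean((0,1)).round(),"c",np.round(r[0],1),"size",np.round(r[1],1),"ang",round(r[2],1))
E
python3 - <<'E'
from h import *
import pickle
c=wrist("w1");pickle.dump(c,open("w1.pkl","wb"))
P=wray(c);Z=P[...,2];ok=c["range_z"]>0
for n,a,b,h in(("charger",.083,.1,.09),("pack",.057,.073,.065)):
    print(n);wrect(ok&(Z>a)&(Z<b),wray(c,h))
E
```

```text
charger
  px [282. 301.] c [612.2 290.5] size [ 34.8 168.6] ang 81.2
  px [130.  40.] c [705.6  40.7] size [21.8 39.6] ang 26.3
pack
  px [287. 232.] c [600.1 229.3] size [51.3 71.4] ang 81.1
```

View pics/w1.png

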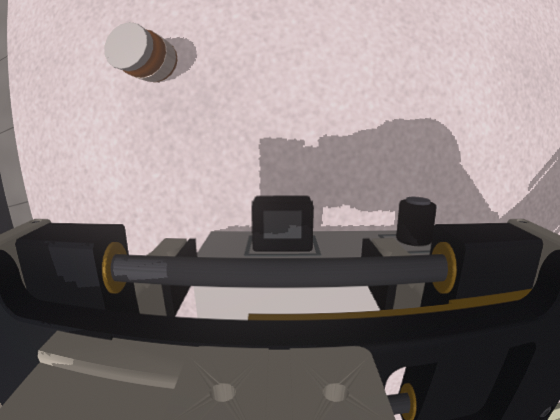

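The wrist view shows the pack at (283,222), columns 252–313 and rows 196–250, lying between the open fingers. The round plug is at (416,220) and the jar at (135,50). Next I cast the pack's outline onto its top plane.

```bash
python3 - <<'E'
from h import *
import pickle
c=pickle.load(open("w1.pkl","rb"))
W=wray(c,.065);im=c["image"].max(-1)
print(im[225,244:324:4]);print(im[190:262:4,262])
m=np.zeros((420,560),bool);m[190:252,245:320]=im[190:252,245:320]<70
wrect(m,W)
a=np.radians(81.1);B=np.array([[np.cos(a),np.sin(a)],[-np.sin(a),np.cos(a)]])
C=np.array([.5488,.293])
P=wray(c)
sel=(abs(P[...,2]-.065)<.003)&m
q=(P[sel][:,:2]-C)@B.T*1000
print("pack top in charger frame",np.percentile(q,[1,5,50,95,99],axis=0).round(1))
s=(abs(P[...,2]-.09)<.006);q=(P[s][:,:2]-C)@B.T*1000;print("charger x min",np.percentile(q[abs(q[:,1]+70)<100][:,0],[1,3,5]))
E
```

```text
[217 167  83  40  39  53  56  57  55  54  54  54  71  59  54  36  34  42
 142 149]
[148 148  44  44  44  43  43  40  40  38  37  40  39  40  38  37  62  58]
  px [282. 225.] c [606.3 223. ] size [51.6 60.2] ang 81.1
pack top in charger frame [[-78.4 -94.5]
 [-76.8 -92.5]
 [-59.4 -68.6]
 [-36.6 -42.8]
 [-34.7 -40.7]]
charger x min [-9.26669324 -8.53142395 -7.94216096]
```

Emit:
{"op": "apply_moves", "data": {"targets": [{"dp": [-0.001,0.017,-0.02],"yaw": 0},{"dp": [-0.001,0.017,-0.045],"yaw": 0},{"dp": [-0.001,0.017,-0.07],"yaw": 0},{"dp": [-0.001,0.017,-0.095],"yaw": 0},{"dp": [-0.001,0.017,-0.115],"yaw": 0},{"dp": [-0.001,0.017,-0.13],"yaw": 0},{"dp": [-0.001,0.017,-0.14],"yaw": 0},{"dp": [-0.001,0.017,-0.148],"yaw": 0},{"dp": [-0.001,0.017,-0.153],"yaw": 0},{"dp": [-0.001,0.017,-0.153],"yaw": 0},{"dp": [-0.001,0.017,-0.153],"yaw": 0}]}}

```text
time_s: 2.57
tcp_pos: [0.6065, 0.2221, 0.0563]
eef_rot: [-180.0, 0.0, -98.7]
contact_force: [-0.4, 0.5, 1.2]
gripper_width: 0.0876
gripper_force: 0.0
```

Emit:
{"op": "apply_moves", "data": {"targets": [{"dp": [0,0,0],"yaw": 0},{"dp": [0,0,0],"yaw": 0},{"dp": [0,0,0],"yaw": 0},{"dp": [0,0,0],"yaw": 0},{"dp": [0,0,0],"yaw": 0},{"dp": [0,0,0],"yaw": 0},{"dp": [0,0,0],"yaw": 0},{"dp": [0,0,0],"yaw": 0}], "grip": 1, "squeeze": 50}}

```text
time_s: 3.23
tcp_pos: [0.6064, 0.2215, 0.0558]
eef_rot: [-180.0, 0.0, -98.7]
contact_force: [0.0, -0.8, 1.4]
gripper_width: 0.0555
gripper_force: 50.0
```

Emit:
{"op": "apply_moves", "data": {"targets": [{"dp": [-0.0005,-0.003,0],"yaw": 0},{"dp": [-0.001,-0.006,0],"yaw": 0},{"dp": [-0.0014,-0.009,0],"yaw": 0},{"dp": [-0.002,-0.013,0],"yaw": 0},{"dp": [-0.0026,-0.017,0],"yaw": 0},{"dp": [-0.0033,-0.021,0],"yaw": 0},{"dp": [-0.004,-0.025,0],"yaw": 0},{"dp": [-0.0045,-0.029,0],"yaw": 0},{"dp": [-0.0055,-0.035,0],"yaw": 0},{"dp": [-0.0065,-0.042,0],"yaw": 0},{"dp": [-0.008,-0.05,0],"yaw": 0},{"dp": [-0.0095,-0.06,0],"yaw": 0},{"dp": [-0.011,-0.07,0],"yaw": 0},{"dp": [-0.0125,-0.08,0],"yaw": 0},{"dp": [-0.014,-0.088,0],"yaw": 0},{"dp": [-0.014,-0.09,0],"yaw": 0},{"dp": [-0.014,-0.09,0],"yaw": 0}]}}

```text
time_s: 4.65
tcp_pos: [0.5922, 0.1308, 0.0557]
eef_rot: [-180.0, 0.0, -98.8]
contact_force: [-0.1, 1.1, -1.4]
gripper_width: 0.0558
gripper_force: 50.0
```

```bash
python3 - <<'E'
from h import *
c=wrist("w2")
from plant import cams
t=cams.capture("scene")
P=pts(t);cv2.imwrite("pics/s2.png",cv2.resize(t["image"][180:330,250:450,::-1],None,fx=4,fy=4))
P=wray(c);W=P[230:240,270:300];print(W[::3,::8].round(4).tolist())
E
```

```text
[[[0.5931, 0.1134, 0.0398], [0.5893, 0.1141, 0.0395], [0.5854, 0.1144, 0.0404], [0.5815, 0.115, 0.0404]], [[0.593, 0.1133, 0.0448], [0.5892, 0.114, 0.0445], [0.5855, 0.1146, 0.0444], [0.5817, 0.1155, 0.0436]], [[0.5929, 0.1134, 0.049], [0.5892, 0.114, 0.0489], [0.5856, 0.1145, 0.0491], [0.5819, 0.1154, 0.0483]], [[0.5929, 0.114, 0.0516], [0.5892, 0.1142, 0.0525], [0.5857, 0.1149, 0.0521], [0.5821, 0.1149, 0.0537]]]
```

View pics/s2.png

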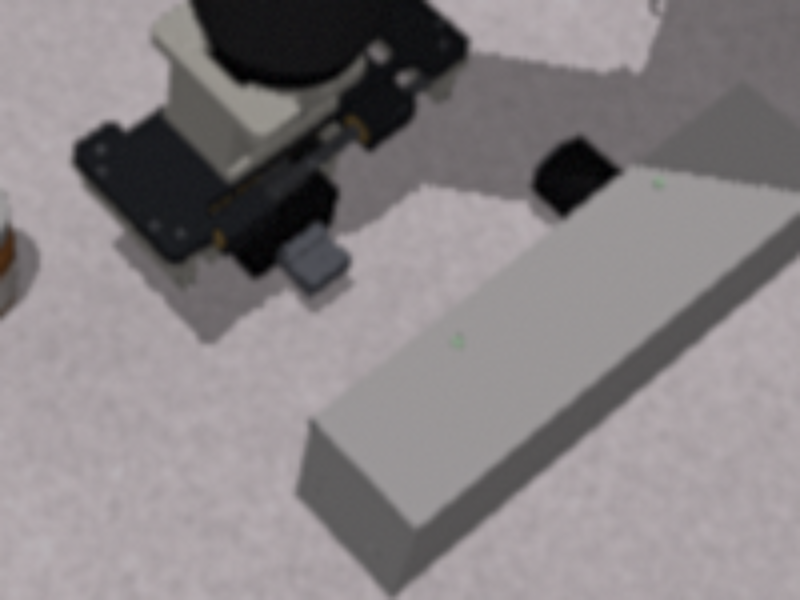

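The pack is out and level, with its plug clear of the charger. Its centre is about 6 mm ahead of the TCP. Now I lower it.

Emit:
{"op": "apply_moves", "data": {"targets": [{"dp": [0,0,-0.006],"yaw": 0},{"dp": [0,0,-0.012],"yaw": 0},{"dp": [0,0,-0.017],"yaw": 0},{"dp": [0,0,-0.021],"yaw": 0},{"dp": [0,0,-0.023],"yaw": 0},{"dp": [0,0,-0.024],"yaw": 0},{"dp": [0,0,-0.024],"yaw": 0},{"dp": [0,0,-0.024],"yaw": 0}]}}

```text
time_s: 5.42
tcp_pos: [0.5923, 0.1317, 0.0316]
eef_rot: [-180.0, 0.0, -98.7]
contact_force: [0.4, -0.2, -1.3]
gripper_width: 0.0561
gripper_force: 50.0
```

Emit:
{"op": "apply_moves", "data": {"targets": [{"dp": [0,0,-0.0005],"yaw": 0},{"dp": [0,0,-0.001],"yaw": 0},{"dp": [0,0,-0.0015],"yaw": 0},{"dp": [0,0,-0.0015],"yaw": 0},{"dp": [0,0,-0.0015],"yaw": 0}]}}

```text
time_s: 5.83
tcp_pos: [0.5924, 0.1318, 0.0308]
eef_rot: [-180.0, 0.0, -98.7]
contact_force: [-2.2, -0.6, 6.3]
gripper_width: 0.0554
gripper_force: 50.0
```

Emit:
{"op": "apply_moves", "data": {"targets": [{"dp": [0,0,0],"yaw": 0},{"dp": [0,0,0],"yaw": 0},{"dp": [0,0,0],"yaw": 0},{"dp": [0,0,0],"yaw": 0},{"dp": [0,0,0],"yaw": 0},{"dp": [0,0,0],"yaw": 0},{"dp": [0,0,0],"yaw": 0},{"dp": [0,0,0],"yaw": 0}], "grip": -1}}

```text
time_s: 6.5
tcp_pos: [0.5922, 0.1316, 0.03]
eef_rot: [180.0, -0.0, -98.7]
contact_force: [-0.0, -0.4, 0.1]
gripper_width: 0.087
gripper_force: 0.0
```

Emit:
{"op": "apply_moves", "data": {"targets": [{"dp": [0,0,0.01],"yaw": 0},{"dp": [0,0,0.03],"yaw": 0},{"dp": [0,0,0.055],"yaw": 0},{"dp": [0,0,0.085],"yaw": 0},{"dp": [0,-0.01,0.115],"yaw": 7},{"dp": [0,-0.02,0.14],"yaw": 14},{"dp": [0,-0.03,0.16],"yaw": 21},{"dp": [0,-0.03,0.17],"yaw": 28},{"dp": [0,-0.03,0.17],"yaw": 35},{"dp": [0,-0.03,0.17],"yaw": 42},{"dp": [0,-0.03,0.17],"yaw": 49},{"dp": [0,-0.03,0.17],"yaw": 56},{"dp": [0,-0.03,0.17],"yaw": 63},{"dp": [0,-0.03,0.17],"yaw": 70},{"dp": [0,-0.03,0.17],"yaw": 77},{"dp": [0,-0.03,0.17],"yaw": 84},{"dp": [0,-0.03,0.17],"yaw": 90},{"dp": [0,-0.03,0.17],"yaw": 90},{"dp": [0,-0.03,0.17],"yaw": 90}]}}

```text
time_s: 8.08
tcp_pos: [0.5921, 0.1016, 0.2007]
eef_rot: [-180.0, -0.0, -8.9]
contact_force: [-0.2, -0.4, -0.3]
gripper_width: 0.0879
gripper_force: 0.0
```

```bash
python3 - <<'E'
from h import *
import pickle
c=wrist("w3");pickle.dump(c,open("w3.pkl","wb"))
P=wray(c);Z=P[...,2]
D=np.hypot(P[...,0]-.593,P[...,1]-.137)<.06
im=c["image"].max(-1)
print("top by range");wrect((abs(Z-.04)<.004)&D,wray(c,.04),50)
W=wray(c,.04)
print("dark");wrect((im<75)&(np.hypot(W[...,0]-.593,W[...,1]-.137)<.05),W,50)
E
```

```text
top by range
  px [241. 202.] c [593.4 137.6] size [45.  53.4] ang 80.6
dark
  px [242. 201.] c [594.8 136.8] size [45.7 57.9] ang 80.6
```

View pics/w3.png

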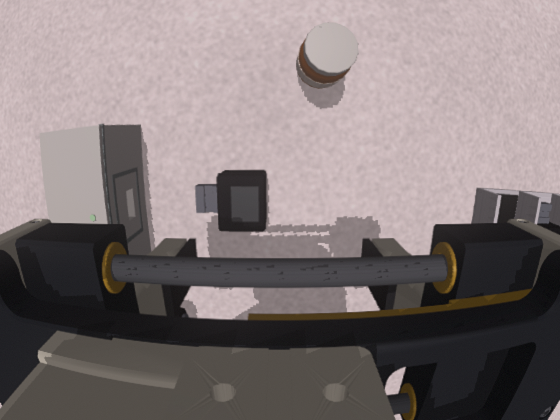

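The wrist view shows the pack upright on the bench at (242,201), plug at (206,198) pointing to the charger. The jar is at (328,55). The side clearances are fine.

Emit:
{"op": "apply_moves", "data": {"targets": [{"dp": [0.002,0.02,-0.015],"yaw": 0},{"dp": [0.002,0.0355,-0.04],"yaw": 0},{"dp": [0.002,0.0355,-0.07],"yaw": 0},{"dp": [0.002,0.0355,-0.095],"yaw": 0},{"dp": [0.002,0.0355,-0.115],"yaw": 0},{"dp": [0.002,0.0355,-0.13],"yaw": 0},{"dp": [0.002,0.0355,-0.142],"yaw": 0},{"dp": [0.002,0.0355,-0.149],"yaw": 0},{"dp": [0.002,0.0355,-0.154],"yaw": 0},{"dp": [0.002,0.0355,-0.154],"yaw": 0},{"dp": [0.002,0.0355,-0.154],"yaw": 0}]}}

```text
time_s: 9.05
tcp_pos: [0.5945, 0.1373, 0.0465]
eef_rot: [-180.0, -0.0, -8.8]
contact_force: [0.4, -0.3, -0.7]
gripper_width: 0.0878
gripper_force: 0.0
```

Emit:
{"op": "apply_moves", "data": {"targets": [{"dp": [0,0,0],"yaw": 0},{"dp": [0,0,0],"yaw": 0},{"dp": [0,0,0],"yaw": 0},{"dp": [0,0,0],"yaw": 0},{"dp": [0,0,0],"yaw": 0},{"dp": [0,0,0],"yaw": 0},{"dp": [0,0,0],"yaw": 0},{"dp": [0,0,0],"yaw": 0},{"dp": [0,0,0],"yaw": 0},{"dp": [0,0,0],"yaw": 0}], "grip": 1, "squeeze": 25}}

```text
time_s: 9.88
tcp_pos: [0.5942, 0.1372, 0.0462]
eef_rot: [-180.0, -0.0, -8.7]
contact_force: [-0.4, 0.4, 1.6]
gripper_width: 0.0457
gripper_force: 25.0
```

Emit:
{"op": "apply_moves", "data": {"targets": [{"dp": [0,0,0.005],"yaw": 0},{"dp": [0,0,0.015],"yaw": 0},{"dp": [0,0,0.03],"yaw": 0},{"dp": [0,0,0.05],"yaw": 0},{"dp": [-0.004,-0.01,0.07],"yaw": -5},{"dp": [-0.01,-0.022,0.09],"yaw": -12},{"dp": [-0.017,-0.037,0.11],"yaw": -19},{"dp": [-0.024,-0.053,0.125],"yaw": -26},{"dp": [-0.031,-0.07,0.14],"yaw": -33},{"dp": [-0.04,-0.087,0.15],"yaw": -40},{"dp": [-0.047,-0.104,0.155],"yaw": -47},{"dp": [-0.055,-0.121,0.16],"yaw": -54},{"dp": [-0.063,-0.138,0.16],"yaw": -61},{"dp": [-0.07,-0.155,0.16],"yaw": -68},{"dp": [-0.078,-0.17,0.16],"yaw": -75},{"dp": [-0.086,-0.185,0.16],"yaw": -82},{"dp": [-0.092,-0.198,0.16],"yaw": -88},{"dp": [-0.094,-0.207,0.16],"yaw": -91.6},{"dp": [-0.094,-0.207,0.16],"yaw": -91.6},{"dp": [-0.094,-0.207,0.16],"yaw": -91.6}]}}

```text
time_s: 11.55
tcp_pos: [0.5001, -0.0702, 0.2068]
eef_rot: [-179.9, 0.0, -100.3]
contact_force: [0.5, 0.8, -0.6]
gripper_width: 0.0459
gripper_force: 25.0
```

```bash
python3 - <<'E'
from h import *
import pickle
from plant import get_state
s=get_state();print(s["tcp_pos"],s["eef_rot"],s["gripper_width"])
c=wrist("w4");pickle.dump(c,open("w4.pkl","wb"))
P=wray(c);Z=P[...,2];im=c["image"].max(-1)
for n,h in(("divider tops",.045),):
  print(n);wrect((abs(Z-h)<.004)&(P[...,1]<-.08),wray(c,h),50)
W=wray(c,.007);D=np.hypot(W[...,0]-.497,W[...,1]+.161)<.075
print("mat dark");wrect((im<60)&(abs(Z-.007)<.008)&D,W,100)
print("mat range only");wrect((abs(Z-.007)<.004)&D,W,100)
E
```

```text
[ 0.50007614 -0.07018607  0.20683829] [-1.79948517e+02  2.37118528e-02 -1.00310794e+02] 0.0459140100721139
divider tops
  px [220. 142.] c [ 543.4 -133.3] size [ 3.7 19.7] ang 78.2
  px [300. 142.] c [ 471.2 -119.7] size [ 5. 54.] ang 78.9
  px [304.  67.] c [ 455.  -186.7] size [ 4.9 47.3] ang 80.8
  px [232.  68.] c [ 519.7 -198.6] size [ 5.4 59.1] ang 79.7
  px [265.  34.] c [ 484.2 -226.2] size [55.3 44.8] ang 78.9
  px [235.   1.] c [ 505.7 -264. ] size [ 3.4 28.5] ang 76.1
mat dark
  px [274. 104.] c [ 490.1 -158.4] size [56.4 68.5] ang 79.4
mat range only
  px [267. 106.] c [ 496.2 -159.9] size [ 65.4 118.2] ang 79.7
  px [298.  58.] c [ 455.8 -203.9] size [11.9 15.3] ang 79.4
```

View pics/w4.png

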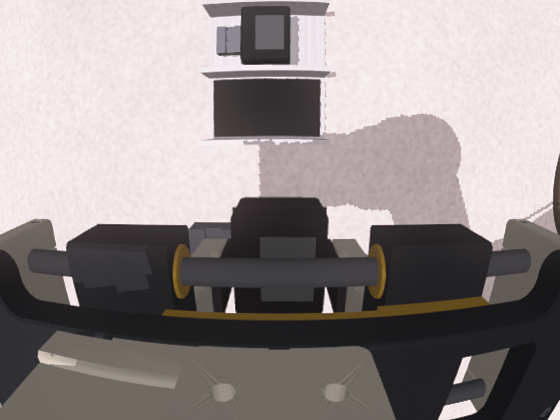

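The view shows the empty bay with its mat at columns 214–321, rows 78–137, and a stored pack beyond it at (265,35). The held pack is at (280,255), plug to the left. I check how it sits in the jaws.

```bash
python3 - <<'E'
from h import *
import pickle
c=pickle.load(open("w4.pkl","rb"))
P=wray(c);a=np.radians(-100.3);X=np.array([np.cos(a),np.sin(a)])
q=P[...,:2]-np.array([.5001,-.0702]);f=q@X;g=q@np.array([X[1],-X[0]])
m=(P[...,2]>.16)&(P[...,2]<.204)&(f<.06)&(abs(g)<.02)
mm=m&(np.arange(420)[:,None]<240)
print(mm.sum())
for z in(.165,.175,.185,.195,.2): 
  k=mm&(abs(P[...,2]-z)<.003); print(z,[np.median(f[k&(abs(g-gg)<.006)]).round(4) for gg in(-.014,0,.014)])
W=wray(c,.007);im=c["image"].max(-1);M=np.zeros_like(mm);M[76:140,205:330]=1
for t in(70,90):wrect(M&(im<t),W,300)
E
```

```text
3583
0.165 [np.float64(0.0279), np.float64(0.0278), np.float64(0.0278)]
0.175 [np.float64(0.0279), np.float64(0.0278), np.float64(0.0278)]
0.185 [np.float64(0.0278), np.float64(0.0278), np.float64(0.0278)]
0.195 [np.float64(0.0277), np.float64(0.0276), np.float64(0.0276)]
0.2 [np.float64(0.022), np.float64(0.0219), np.float64(0.0218)]
  px [270. 106.] c [ 495.6 -159.5] size [ 57.7 105.5] ang 79.0
  px [267. 107.] c [ 496.2 -159.5] size [ 58.4 107.9] ang 79.6
```

Emit:
{"op": "apply_moves", "data": {"targets": [{"dp": [-0.002,-0.012,0],"yaw": 0},{"dp": [-0.005,-0.03,0],"yaw": 0},{"dp": [-0.008,-0.05,0],"yaw": 0},{"dp": [-0.011,-0.068,0],"yaw": 0},{"dp": [-0.013,-0.08,-0.005],"yaw": 0},{"dp": [-0.0143,-0.0875,-0.02],"yaw": 0},{"dp": [-0.0143,-0.0875,-0.04],"yaw": 0},{"dp": [-0.0143,-0.0875,-0.06],"yaw": 0},{"dp": [-0.0143,-0.0875,-0.075],"yaw": 0},{"dp": [-0.0143,-0.0875,-0.085],"yaw": 0},{"dp": [-0.0143,-0.0875,-0.09],"yaw": 0},{"dp": [-0.0143,-0.0875,-0.09],"yaw": 0},{"dp": [-0.0143,-0.0875,-0.09],"yaw": 0}]}}

```text
time_s: 12.68
tcp_pos: [0.4863, -0.1573, 0.1164]
eef_rot: [-180.0, -0.0, -100.3]
contact_force: [0.3, -0.2, -1.6]
gripper_width: 0.0456
gripper_force: 25.0
```

```bash
python3 - <<'E'
from h import *
from plant import get_state,cams
print(get_state()["tcp_pos"])
c=wrist("w5")
P=wray(c);Z=P[...,2]
n=np.array([.1788,.9839]);t=np.array([.9839,-.1788])
q=P[...,:2]@n;s=P[...,:2]@t
for lo,hi in((-.05,-.02),(-.115,-.088),):
  k=(abs(Z-.045)<.003)&(q>lo)&(q<hi)&(s>.44)&(s<.58);print(k.sum(),np.percentile(q[k],[5,50,95]) if k.sum() else "")
im=cams.capture("scene")["image"][60:180,160:300,::-1];cv2.imwrite("pics/s5.png",cv2.resize(im,None,fx=5,fy=5))
E
```

```text
[ 0.4863014  -0.15731554  0.11641441]
0 
2032 [-0.11422516 -0.10377539 -0.10038449]
```

View pics/s5.png

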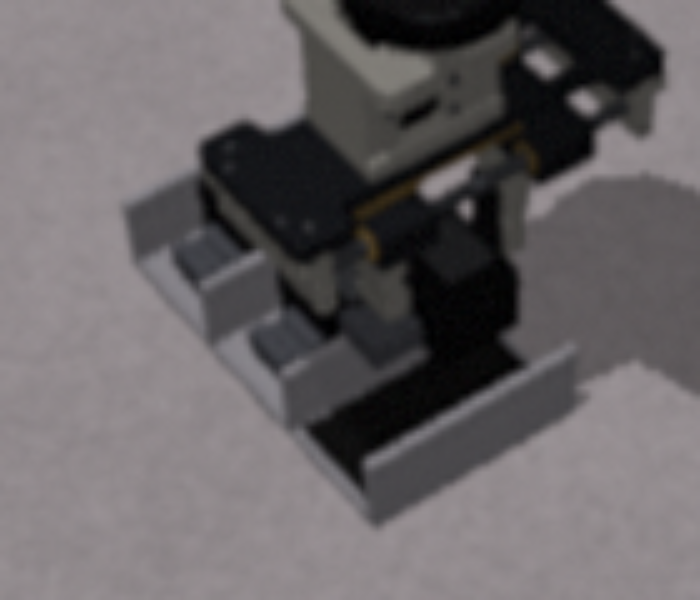

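The pack hangs over the bay, aligned, with the plug pointing at the far (+x) end. I lower it gently.

Emit:
{"op": "apply_moves", "data": {"targets": [{"dp": [0,-0.0005,-0.004],"yaw": 0},{"dp": [0,-0.0005,-0.009],"yaw": 0},{"dp": [0,-0.0005,-0.014],"yaw": 0},{"dp": [0,-0.0005,-0.019],"yaw": 0},{"dp": [0,-0.0005,-0.024],"yaw": 0},{"dp": [0,-0.0005,-0.029],"yaw": 0},{"dp": [0,-0.0005,-0.034],"yaw": 0},{"dp": [0,-0.0005,-0.038],"yaw": 0},{"dp": [0,-0.0005,-0.038],"yaw": 0},{"dp": [0,-0.0005,-0.038],"yaw": 0}]}}

```text
time_s: 13.62
tcp_pos: [0.4857, -0.1579, 0.0778]
eef_rot: [180.0, -0.0, -100.3]
contact_force: [0.7, -0.0, -0.2]
gripper_width: 0.0457
gripper_force: 25.0
```

Underside at about 32 mm, between the dividers with no contact. I continue down.

Emit:
{"op": "apply_moves", "data": {"targets": [{"dp": [0,0,-0.004],"yaw": 0},{"dp": [0,0,-0.008],"yaw": 0},{"dp": [0,0,-0.012],"yaw": 0},{"dp": [0,0,-0.016],"yaw": 0},{"dp": [0,0,-0.019],"yaw": 0},{"dp": [0,0,-0.021],"yaw": 0},{"dp": [0,0,-0.0225],"yaw": 0},{"dp": [0,0,-0.0225],"yaw": 0},{"dp": [0,0,-0.0225],"yaw": 0}]}}

```text
time_s: 14.37
tcp_pos: [0.4859, -0.1578, 0.0556]
eef_rot: [180.0, -0.0, -100.3]
contact_force: [-0.0, 0.0, -1.0]
gripper_width: 0.0455
gripper_force: 25.0
```

Emit:
{"op": "apply_moves", "data": {"targets": [{"dp": [0,0,-0.0005],"yaw": 0},{"dp": [0,0,-0.001],"yaw": 0},{"dp": [0,0,-0.0015],"yaw": 0},{"dp": [0,0,-0.002],"yaw": 0},{"dp": [0,0,-0.002],"yaw": 0},{"dp": [0,0,-0.002],"yaw": 0}]}}

```text
time_s: 14.87
tcp_pos: [0.4859, -0.1578, 0.0536]
eef_rot: [180.0, -0.0, -100.3]
contact_force: [0.6, 0.3, -0.7]
gripper_width: 0.0457
gripper_force: 25.0
```

Emit:
{"op": "apply_moves", "data": {"targets": [{"dp": [0,0,-0.0004],"yaw": 0},{"dp": [0,0,-0.0008],"yaw": 0},{"dp": [0,0,-0.001],"yaw": 0},{"dp": [0,0,-0.001],"yaw": 0}]}}

```text
time_s: 15.2
tcp_pos: [0.486, -0.1579, 0.0531]
eef_rot: [-180.0, -0.0, -100.3]
contact_force: [-2.0, 1.6, 4.9]
gripper_width: 0.0458
gripper_force: 25.0
```

Contact is at the expected height. I release it and rise.

Emit:
{"op": "apply_moves", "data": {"targets": [{"dp": [0,0,0],"yaw": 0},{"dp": [0,0,0],"yaw": 0},{"dp": [0,0,0],"yaw": 0},{"dp": [0,0,0],"yaw": 0},{"dp": [0,0,0],"yaw": 0},{"dp": [0,0,0],"yaw": 0},{"dp": [0,0,0],"yaw": 0},{"dp": [0,0,0],"yaw": 0}], "grip": -1}}

```text
time_s: 15.87
tcp_pos: [0.4858, -0.1579, 0.0525]
eef_rot: [180.0, -0.0, -100.3]
contact_force: [0.6, -0.2, -0.1]
gripper_width: 0.087
gripper_force: 0.0
```

Emit:
{"op": "apply_moves", "data": {"targets": [{"dp": [0,0,0.005],"yaw": 0},{"dp": [0,0,0.015],"yaw": 0},{"dp": [0,0,0.03],"yaw": 0},{"dp": [0,0,0.05],"yaw": 0},{"dp": [0,0,0.08],"yaw": 0},{"dp": [0,0.03,0.11],"yaw": 0},{"dp": [0,0.06,0.13],"yaw": 0},{"dp": [0,0.09,0.15],"yaw": 0},{"dp": [0,0.1,0.15],"yaw": 0},{"dp": [0,0.1,0.15],"yaw": 0},{"dp": [0,0.1,0.15],"yaw": 0}]}}

```text
time_s: 16.78
tcp_pos: [0.4857, -0.0574, 0.2033]
eef_rot: [-179.9, 0.0, -100.3]
contact_force: [-0.4, 0.2, -1.0]
gripper_width: 0.0874
gripper_force: 0.0
```

```bash
python3 - <<'E'
from h import *
c=wrist("w6");P=wray(c);Z=P[...,2]
D=np.hypot(P[...,0]-.486,P[...,1]+.158)<.05
n=np.array([.1788,.9839]);q=P[...,:2]@n
m=(abs(Z-.047)<.004)&D&(abs(q+.0684)<.031);print(np.percentile(Z[m],[5,50,95]).round(4))
wrect(m,wray(c,.047),50)
E
```

```text
[0.0445 0.0461 0.0475]
  px [259.  93.] c [ 485.  -157.3] size [54.9 44.5] ang 79.7
```

View pics/w6.png

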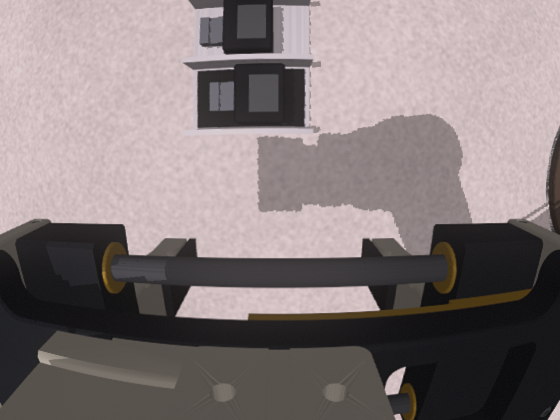

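The view shows the pack at (260,95), flat and lengthwise on the mat between the dividers, with its plug at (220,96) inside the bay. The stored pack beside it looks undisturbed. I hand in.

```bash
python3 -c "
from plant import r
print(r.close_job())"
```

```text
the job is handed in; nothing more can be done
None
```

The pack was pulled from the charger, set down on the bench, regripped by its ends, and lowered onto the mat, where the last wrist view shows it flat and lengthwise with its plug inside the bay; I handed the job in shortly after 16.8 s, and no verdict was returned.

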